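# Close the plaster mould and hold it shut

### The job

Swing the drying cupboard's door open by its handle to a right angle or a little more and leave it open, lift the upper mould half out by its wooden grip, and lower it onto the two dowels of the lower half, lip over lip, until it is fully home and flush. Then press it down with a push of about 15 to 20 N and finish while still gripping and pressing it: do not let go. Leave everything else on the bench where it is.

Things in the scene. Friction and masses are not known exactly. Their poses are not given: they have to be found in the camera images.
- mould_top: Upper mould half: plaster block 130 (own x) x 84 x 34 mm, 0.35-0.55 kg, flat side down in the cupboard. Origin: centre of underside, z up. Upright through holes on its x axis: 18 mm wide at x=+48 mm, 14 mm at x=-48. Pouring lip, 28 mm wide, juts 12 mm from the +x end. Wooden grip on top, centred, 56 (x) x 22 (y) mm, 34 to 66 mm above the origin: pinch it across y from above.
- mould_base: Lower mould half, fixed: board 170 (own x) x 120 x 12 mm with a plaster block 130 x 84 x 34 mm on it, hollow in the middle, same lip at the +x end. Origin: centre of the board's underside, z up; top face 46 mm above. Two upright brass dowels on its x axis: 16 mm thick at x=+48 mm, 12 mm at x=-48, rising 24 mm above the face, the last 9 mm tapering.
- base_seat (a point): Centre of the lower half's top face; the upper half's origin comes here when fully home, own x axes parallel (it fits one way round only; at the start they differ by at most 0.9 rad).
- base_big_dowel (a point): Root of the 16 mm dowel, in the plane of the lower half's top face.
- top_big_hole (a point): Centre of the lower mouth of the upper half's 18 mm hole, in the plane of its underside.
- cupboard: Low slatted drying cupboard, fixed, 200 (own x) x 180 mm, walls 103 mm high and 8 mm thick, floor 8 mm. Origin: centre of underside, x from its front (robot's side) to its back. No top of its own: the door covers front and top, and once it is swung away the mould half can be lifted straight up and out.
- door (a joint): Opening angle of the slatted door (rad): 0 shut, 1.57 right angle, 1.9 stop; starts at 0-0.25. Front panel 180 mm wide with a slatted top fixed to it, 205 mm deep, 108-116 mm above the table, swinging along (sweeps 280 mm round the hinge). Opening, the handle goes towards the robot, then left: clockwise from above. Stays where left (hinge friction 0.08 N m).
- door_hinge (a point): Point on the door's upright hinge axis (cupboard's front left corner), 112 mm above the table.
- door_grip (a point): Grip point of the door handle: an upright round steel post, 18 mm thick, on the door's top near its free front corner, from 116 to 156 mm above the table; the point is on its axis at 138 mm, 150 mm from the hinge axis. Being round, it can turn in the fingers.
- jar: Bystander, to be left alone: glass jar with a steel cap, 64 mm wide, 85 tall.
- figurine: Bystander, to be left alone: small turned plaster figure, 48 mm foot, 94 tall.
- spatula: Bystander, to be left alone: spatula lying on the table.
- brush: Bystander, to be left alone: brush lying on the table.
- mallet: Bystander, to be left alone: hammer lying on the table.
- cup: Bystander, to be left alone: open grey plastic cup, 76 mm wide, 80 tall.
- offcut: Bystander, to be left alone: L-shaped plaster offcut, 60 x 45 mm, 50 tall.
Not all that is in view belongs to the job. What is shaped like the mould_top but green is not meant. What is shaped like the mould_base but orange or purple is not meant.

How it is judged (in metres and radians):
On the way, in this order (a step that is already met when the one before it is completed fails the run):
1. the cupboard door is swung open to a right angle (value of joint door above 1.45 rad and height (world z) of mould_top below 0.03 m), for 0.2 s.
2. the upper half is lifted out of the cupboard by the gripper (height (world z) of mould_top above 0.08 m and contact force between the fingers and mould_top above 2 N), for 0.1 s.
At the end, for the whole second after the job is handed in: Upper half flush on the lower, lip over lip: gap under 2 mm, centres within 3 mm, big hole within 4 mm of big dowel, tilt under 0.03 rad, at rest; fingers still grip it; it bears on the lower half with 8 to 60 N (its weight, up to 5.5 N, included); door beyond 1.35 rad (z of mould_top in the frame of base_seat between -0.003 and 0.002 m and horizontal distance between mould_top and base_seat below 0.003 m and horizontal distance between top_big_hole and base_big_dowel below 0.004 m and angle between the z axis of mould_top and the z axis of mould_base, either way round below 0.03 rad and contact force between mould_top and mould_base between 8 and 60 N and contact force between the fingers and mould_top above 5 N and linear speed of mould_top below 0.02 m/s and value of joint door above 1.35 rad); the arm keeps its last pose, push and grip.
It fails at once if a bystander is disturbed (moved more than 30 mm) (distance of any of jar, figurine, spatula, brush, mallet, cup, offcut from where it was at the start of the episode above 0.03 m).
It also fails if it takes over 69 s, if anything falls off the work surface, if the arm or the gripper's body presses on something with over 40 N, if the wrist force passes 120 N, or if a joint passes its speed limit or range.

### The arm

A 6-joint arm with a two-finger parallel gripper is mounted at the origin on the work surface. World frame = base frame: x ahead of the robot, y to its left, z up, the work surface at z = 0. Lengths are in mm, angles in rad, forces in N, time in s.
With the tool pointing down it reaches from about 350 to 875 mm from the base axis. Payload 4.2 kg.
Tool frame: the origin (TCP) lies between the finger pads; the fingertips stand 25 mm ahead of it and the grasp point (between the pads) lies 6 mm ahead of it; z points along the fingers, y is the line along which they close (so a half turn about z gives the same grasp; the last joint's range is limited). The gripper opens to 85 mm and grips with 20 to 120 N. Pads are 22 mm wide; open, the fingers measure 114 mm over their backs; the gripper's body (76 mm by 85 mm) begins 54 mm behind the grasp point. The pads swing forward as they close: fully open they stand 13 mm farther back than shut.
Start: joints at [1.498, 0.385, 0.008, 0, -1.194, -0.259], TCP at [203.558, 590.9, 256.312] pointing down, gripper open.
Joint ranges: [-3.14, 3.14], [-1.21, 2.06], [-1.07, 1.41], [-3.16, 2.05], [-2.99, -0.16], [-3.1, 3.1]. Speed limits (rad/s): [2.79, 2.79, 3.14, 3.14, 3.14, 3.14].

### API

Orientations are given as a unit quaternion [x, y, z, w].
In Python, from bench import arm gives the robot as it stands.
- The arm moves only by the shell command python3 -m pendant 'ROWS'. ROWS is JSON, a list of rows, each a list of 7 numbers: the shift along the tool's x, y, z in m, then the turn, a rotation vector about the tool's x, y, z in degrees, then the finger opening in m, from 0 to 0.0854. In form: [[x, y, z, wx, wy, wz, fingers], ...]. A call has 1 to 12 rows; each row shifts and turns the commanded pose from where the row before left it, along the tool's axes as they then stand; what a row does not reach is not made up. A row lasts 1/10 s, in which the tool goes at most 50 mm and 8.59 degrees, less where a joint would pass 70% of its speed; a pose out of reach is approached as far as the arm can. A call is refused whole if a number of a shift passes 0.05 or a number of a turn 8.59, either way. A call with a gripper value outside its range is refused whole. The fingers move at their own pace and stop on an object; the grip force is fixed at half the most. Time passes only in rows, so rows that do not move let the fingers close. It gives the time, the measured TCP pose, the force, the opening and the grip force at its end, in the units of the state.
- arm.read_state(): the state, without advancing time (a new reading comes with each control period).
- arm.get_image(name): name is "scene" or "top" or "wrist"; returns a dict with "image" (420x560x3 uint8, red, green, blue), "fx", "fy", "cx", "cy" (pixels), "k1" (the pictures are not rectified: a ray, as slopes to the right and down, at radius r is drawn at 1 + k1 r^2 times it, then the intrinsics apply), "xyz" and "rotation" of the camera in the world. Camera axes: x right, y down, z forward; pixel columns grow to the right and rows downward; lengths in mm; the calibration is good to about 2 mm. A picture is of the moment at which its call begins. There is no depth.
- arm.job_done(): hands the job in; it is judged then, once.
The state is a dict: "clock": time; "joints": joint angles; "joint_vel": joint speeds; "joint_efforts": joint torques, N m; "position": TCP position; "ee_rot": TCP orientation; "contact_force": force on the tool from outside, world axes, zero at the start; "wrist_torque": the same for the moment, N m; "gripper_width": finger opening in mm; "grasp_force": force on a finger pad.
Only numpy, scipy, OpenCV 4.12 (cv2) and the standard library are available. Lean on these libraries where they do the work, as an engineer would, in place of code of your own. Each camera call takes 0.05 s, during which the arm holds its last target. There are 200 camera calls.

## Working session

There is one attempt and no reset: what is moved stays moved. The work goes in short steps, Python scripts to look and compute and a shell command to move; the robot and the scene stay as the last step left them, time stands still between calls to the robot, and variables do not carry over. Pictures are saved under pics/ and viewed, at most 10 in all, crops included, and the job is handed in when it is done.

```bash
mkdir -p pics; ls; python3 - <<'E'
from bench import arm
import cv2
s=arm.read_state();print({k:(v if not hasattr(v,'tolist') else v.tolist()) for k,v in s.items()})
for n in("scene","top"):
    d=arm.get_image(n);cv2.imwrite(f"pics/{n}0.png",d["image"][:,:,::-1]);print(n,d["fx"],d["cx"],d["cy"],d["k1"],d["xyz"],d["rotation"])
E
```

```text
pics
{'clock': 0.0, 'joints': [1.497592307905333, 0.38555150069885913, 0.006635231229108728, -0.0005164389609185889, -1.1939755993299652, -0.25857190816116327], 'joint_vel': [0.0012906937791815891, 3.220190305328478e-05, -0.00012737941560296448, 0.00042306827972495205, 0.0009641475286019238, 0.002141949410564319], 'joint_efforts': [0.0005751186654379126, -39.22914147377014, 18.839895129203796, 4.186044484376907, -0.004666886088671163, 6.415396214265456e-08], 'position': [203.39667884036393, 590.425287647544, 255.2256561519073], 'ee_rot': [0.9862558107894064, -0.16522203321330264, -0.00014200024077041254, 0.0010654862385717633], 'contact_force': [-0.5532648770576408, 0.018225410025242066, 0.6612369451975816], 'wrist_torque': [0.010437150682496222, 0.029479130011832354, -0.009332085121899501], 'grasp_force': 0.0, 'gripper_width': 85.14325359782639}
scene 444.0136387962728 277.57338512784355 215.31323832071374 -0.10656579631098072 [ 885.17765999 -695.98586692 1175.06190923] [ 0.91606778  0.25922773 -0.07701409 -0.29612437]
top 434.96929067006874 280.28801214224177 204.0865299454356 -0.1343179922507226 [ 275.11927501  -44.29890391 1577.74284592] [ 0.71499042 -0.69483075  0.06004295 -0.04892621]
```

View pics/top0.png

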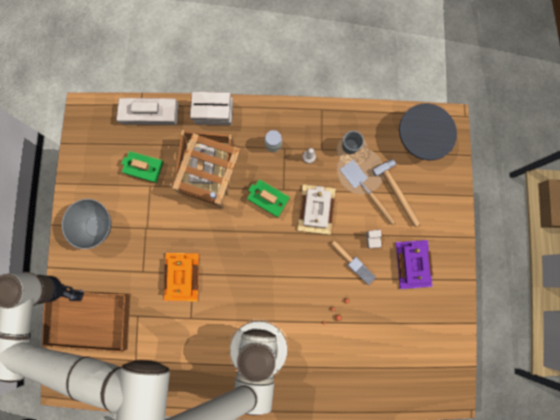

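View pics/scene0.png

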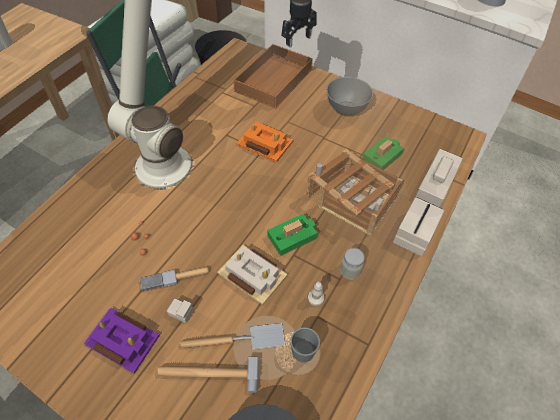

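The top view shows the cupboard at about (205,168) and the white mould base at about (317,208). The green blocks and the orange and purple bases are decoys. I'll write the helpers and take enlarged crops.

```bash
cat > h.py <<'E'
import numpy as np,cv2
from scipy.spatial.transform import Rotation as R
from bench import arm
class Cam:
    def __init__(s,n):
        d=arm.get_image(n);s.im=np.ascontiguousarray(d["image"][:,:,::-1])
        s.K=np.array([[d["fx"],0,d["cx"]],[0,d["fy"],d["cy"]],[0,0,1.]]);s.D=np.array([d["k1"],0,0,0.])
        s.p=np.array(d["xyz"]);r=np.array(d["rotation"]);s.R=R.from_quat(r).as_matrix() if r.size==4 else r
    def ray(s,uv):
        q=cv2.undistortPoints(np.array(uv,float).reshape(-1,1,2),s.K,s.D).reshape(-1,2)
        return np.c_[q,np.ones(len(q))]@s.R.T
    def onz(s,uv,z):
        r=s.ray(uv);return s.p+r*((z-s.p[2])/r[:,2:])
    def proj(s,X):
        return cv2.projectPoints(np.array(X,float).reshape(-1,1,3),cv2.Rodrigues(s.R.T)[0],-s.R.T@s.p,s.K,s.D)[0].reshape(-1,2)
def tri(c1,u1,c2,u2):
    A=0;b=0
    for c,u in((c1,u1),(c2,u2)):
        d=c.ray([u])[0];d/=np.linalg.norm(d);P=np.eye(3)-np.outer(d,d);A=A+P;b=b+P@c.p
    return np.linalg.solve(A,b)
def tool():
    s=arm.read_state();return np.array(s["position"]),R.from_quat(s["ee_rot"])
def rel(target,yaw_y=None):
    """tool-frame shift (mm) to the world target"""
    p,r=tool();return r.inv().apply(np.array(target)-p)
E
python3 - <<'E'
from h import *
t=Cam("top");s=Cam("scene")
print(t.onz([[258,350]],0),s.onz([[163,168]],0))
a=cv2.resize(t.im[110:240,165:345],None,fx=4.4,fy=4.4,interpolation=cv2.INTER_CUBIC)
cv2.imwrite("pics/tc.png",a)
a=cv2.resize(s.im[140:310,210:410],None,fx=3.5,fy=3.5,interpolation=cv2.INTER_CUBIC)
cv2.imwrite("pics/sc.png",a)
E
```

```text
[[-4.11751605 -1.16389263  0.        ]] [[ 7.16562761 -7.66669008  0.        ]]
```

View pics/tc.png

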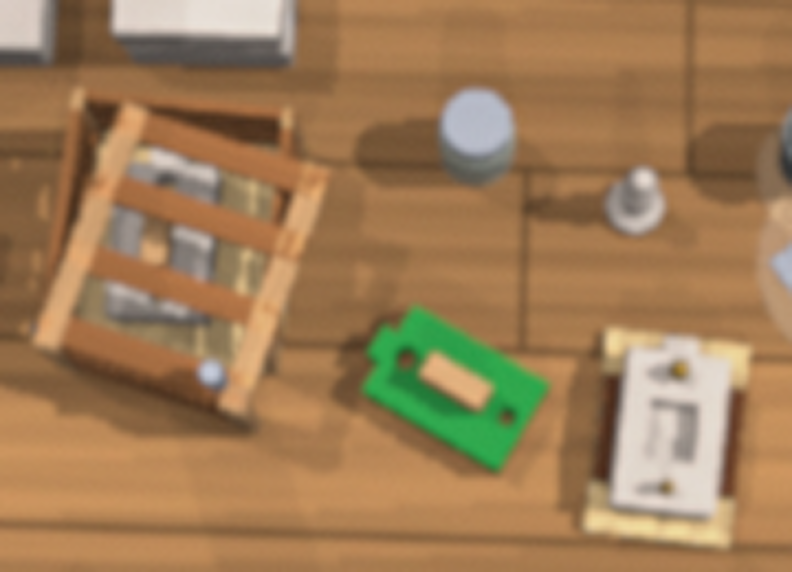

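View pics/sc.png

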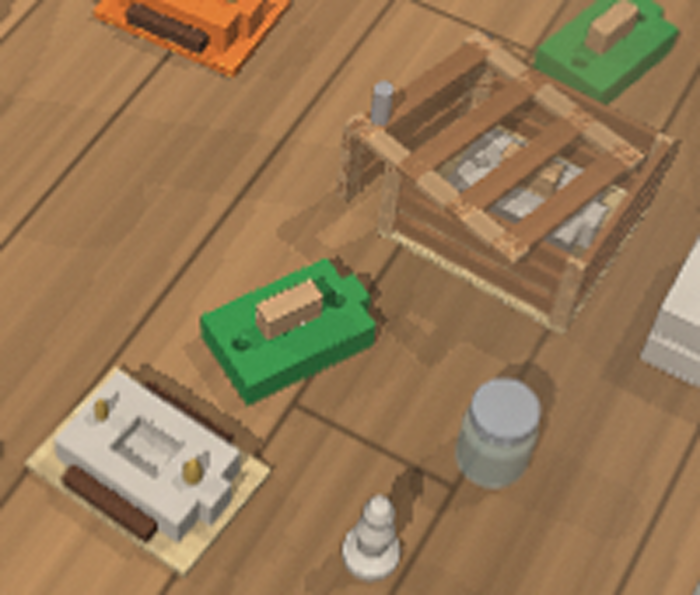

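The crops show these points:
- **Handle:** its cap is at top (212.7,194.8) and scene (319.4,165.1).
- **Door:** the hinge corner is near top (173.6,187.7). The door is slightly open.
- **Base:** the lip is at its far end, and the dowel tips are at tc (679,370) and (667,487).

Next I'll work out their positions.

```bash
python3 - <<'E'
from h import *
t=Cam("top");s=Cam("scene")
T=lambda x,y:[165+x/4.4-.4,110+y/4.4-.4]
S=lambda x,y:[210+x/3.5-.4,140+y/3.5-.4]
np.set_printoptions(precision=1,suppress=True)
h=t.onz([T(210,373)],156)[0];print("handle",h,s.onz([S(383,88)],156),tri(t,T(210,373),s,S(383,88)))
print("doorFL",t.onz([T(38,342),T(242,415),T(325,172),T(133,108)],116))
print("cupBL,BR",t.onz([T(78,95),T(287,115)],103))
print("scene cup front right,back right",s.onz([S(390,165),S(675,140),S(568,262)],103))
print("dowel tips",t.onz([T(679,370),T(667,487)],70),s.onz([S(192,462),S(101,404)],70))
# white mould base mask
for c,n in((t,"t"),(s,"s")):
    hsv=cv2.cvtColor(c.im,cv2.COLOR_BGR2HSV)
    m=cv2.inRange(hsv,(0,0,120),(180,45,255));
    cs=[k for k in cv2.findContours(m,cv2.RETR_EXTERNAL,cv2.CHAIN_APPROX_NONE)[0] if 250<cv2.contourArea(k)<4000]
    for k in cs:
        b=cv2.minAreaRect(k);print(n,np.array(b[0]),b[1],b[2],c.onz([b[0]],46))
E
```

```text
handle [522.4 162.9 156. ] [[524.5 165.8 156. ]] [523.6 163.8 156.9]
doorFL [[550.  305.  116. ]
 [497.1 142.2 116. ]
 [693.2  86.4 116. ]
 [741.9 242.2 116. ]]
cupBL,BR [[756.  290.2 103. ]
 [743.4 120.2 103. ]]
scene cup front right,back right [[554.7 132.4 103. ]
 [762.6 298.  103. ]
 [735.1 119.1 103. ]]
dowel tips [[ 551.1 -200.2   70. ]
 [ 456.4 -192.    70. ]] [[ 554.6 -198.3   70. ]
 [ 462.2 -192.2   70. ]]
t [246.6 382. ] (68.46717071533203, 124.28280639648438) 29.744882583618164 [[-106.5   33.6   46. ]]
t [ 17.8 306.5] (34.228599548339844, 62.73569869995117) 17.525569915771484 [[109.6 876.   46. ]]
t [361.3 270.3] (28.991378784179688, 11.31370735168457) 45.0 [[ 286.5 -356.6   46. ]]
t [ 87.1 224.3] (26.563129425048828, 22.135942459106445) 71.56504821777344 [[418.9 630.3  46. ]]
t [317.  206.4] (24.40536880493164, 39.42405700683594) 6.340191841125488 [[ 509.3 -196.5   46. ]]
t [357.  178.1] (36.700836181640625, 17.335289001464844) 51.34019470214844 [[ 617.3 -340.7   46. ]]
t [534.7 130.4] (37.985130310058594, 44.15192413330078) 22.109447479248047 [[  836.4 -1056.3    46. ]]

[... 898 characters left out ...]
-36.7  46. ]]
s [ 69.1 146.7] (79.10253143310547, 39.65668487548828) 12.17145824432373 [[-319.9 -134.7   46. ]]
s [ 24.2 128.6] (17.487340927124023, 74.38916015625) 51.745582580566406 [[-549.  -159.6   46. ]]
s [134.7 127.5] (77.00736236572266, 43.00762939453125) 28.300758361816406 [[-179.7   64.2   46. ]]
s [75.4 89.1] (16.395286560058594, 37.20185852050781) 53.97262954711914 [[-549.5  107.    46. ]]
s [179.2  55.9] (11.713032722473145, 30.45388412475586) 51.34019470214844 [[-323.6  499.7   46. ]]
s [164.8  11.3] (33.004661560058594, 36.61021423339844) 56.3099365234375 [[-625.4  755.1   46. ]]
s [126.4  51.2] (30.20874786376953, 104.87565612792969) 4.085616588592529 [[-550.1  408.7   46. ]]
```

```bash
python3 - <<'E'
from h import *
np.set_printoptions(precision=1,suppress=True)
print(rel([523,163.5,200]), tool()[1].as_matrix().round(3))
H=np.array([557,307.]);g=np.array([523,163.5])-H;_,r=tool()
P=[H+R.from_euler('z',-a,degrees=True).as_matrix()[:2,:2]@g for a in range(0,89,8)]
for p,q in zip(P,P[1:]): print(q,r.inv().apply([*(q-p),0]))
E
```

```text
[441.2 299.8  56.2] [[ 0.9 -0.3 -0. ]
 [-0.3 -0.9 -0. ]
 [ 0.   0.  -1. ]]
[503.4 169.6] [-20.6   0.6  -0. ]
[484.8 178.4] [-20.4  -2.3  -0. ]
[467.6 189.7] [-19.9  -5.1  -0. ]
[452.1 203.3] [-19.   -7.8  -0. ]
[438.7 218.9] [-17.8 -10.4  -0. ]
[427.6 236.2] [-16.1 -12.8  -0. ]
[419.  254.9] [-14.2 -14.9  -0. ]
[413.1 274.7] [-12.  -16.7  -0. ]
[410. 295.] [ -9.6 -18.2  -0. ]
[409.8 315.6] [ -6.9 -19.4  -0. ]
[412.4 336. ] [ -4.2 -20.1  -0. ]
```

```bash
python3 -m pendant '[[0.037,0.025,0,0,0,0,0.085],[0.037,0.025,0,0,0,0,0.085],[0.037,0.025,0,0,0,0,0.085],[0.037,0.025,0,0,0,0,0.085],[0.037,0.025,0,0,0,0,0.085],[0.037,0.025,0,0,0,0,0.085],[0.037,0.025,0,0,0,0,0.085],[0.037,0.025,0,0,0,0,0.085],[0.037,0.025,0,0,0,0,0.085],[0.037,0.025,0,0,0,0,0.085],[0.037,0.025,0,0,0,0,0.085],[0.034,0.025,0,0,0,0,0.085]]' ; python3 -m pendant '[[0,0,0,0,0,0,0.085],[0,0,0,0,0,0,0.085]]'
python3 - <<'E'
from h import *
np.set_printoptions(precision=1,suppress=True)
print(rel([523,163.5,146]),tool()[0],arm.read_state()["joints"])
w=Cam("wrist");cv2.imwrite("pics/w1.png",w.im);print(w.p,w.proj([[523,163.5,156],[557,307,112]]))
E
```

```text
clock: 1.5
position: [523.8, 162.0, 256.5]
ee_rot: [0.986, -0.165, 0.0, -0.0]
contact_force: [0.1, -0.2, -0.2]
gripper_width: 84.7
grasp_force: 0.0
clock: 1.7
position: [523.1, 162.6, 256.1]
ee_rot: [0.986, -0.166, -0.0, 0.0]
contact_force: [-0.1, 0.0, -0.4]
gripper_width: 84.8
grasp_force: 0.0
[ -0.3  -0.8 110.1] [523.1 162.6 256.1] [ 0.6  0.3 -0.2 -0.  -1.1  0.6]
[599.3 135.7 373. ] [[283.6 221.5]
 [ 92.1 219.1]]
```

View pics/w1.png

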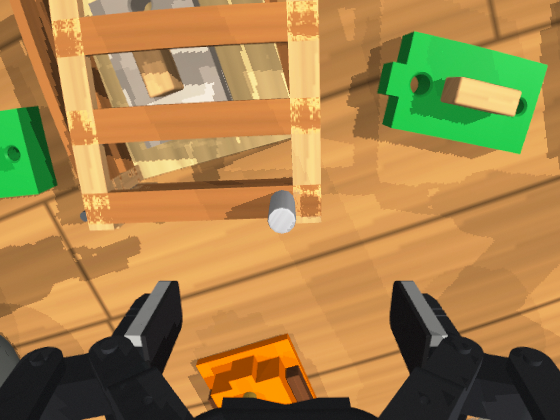

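The handle cap is at (282,220), within 2 px of the prediction, so I'll go down, grip it and check the width.

```bash
python3 -m pendant '[[0,0,0.02,0,0,0,0.085],[0,0,0.03,0,0,0,0.085],[0,0,0.03,0,0,0,0.085],[0,0,0.02,0,0,0,0.085],[0,0,0.01,0,0,0,0.085],[0,0,0,0,0,0,0.0],[0,0,0,0,0,0,0.0],[0,0,0,0,0,0,0.0],[0,0,0,0,0,0,0.0],[0,0,0,0,0,0,0.0],[0,0,0,0,0,0,0.0]]' ; python3 -m pendant '[[0,0,0,0,0,0,0.0],[0,0,0,0,0,0,0.0]]'
```

```text
clock: 2.85
position: [524.2, 165.0, 147.6]
ee_rot: [0.986, -0.165, 0.002, -0.002]
contact_force: [1.9, 3.6, 1.8]
gripper_width: 16.5
grasp_force: 58.6
clock: 3.05
position: [524.2, 164.9, 147.6]
ee_rot: [0.986, -0.165, 0.002, -0.002]
contact_force: [0.6, 5.3, 3.4]
gripper_width: 16.4
grasp_force: 58.7
```

```bash
python3 -m pendant '[[-0.010,0,0,0,0,0,0],[-0.0103,0,0,0,0,0,0],[-0.0103,-0.001,0,0,0,0,0],[-0.0102,-0.0013,0,0,0,0,0],[-0.010,-0.0025,0,0,0,0,0],[-0.010,-0.0026,0,0,0,0,0],[-0.0095,-0.0039,0,0,0,0,0],[-0.0095,-0.0039,0,0,0,0,0],[-0.0089,-0.0052,0,0,0,0,0],[-0.0089,-0.0052,0,0,0,0,0]]' ; python3 -m pendant '[[-0.008,-0.0064,0,0,0,0,0],[-0.008,-0.0064,0,0,0,0,0],[-0.0071,-0.0074,0,0,0,0,0],[-0.0071,-0.0074,0,0,0,0,0],[-0.006,-0.0083,0,0,0,0,0],[-0.006,-0.0084,0,0,0,0,0]]'
python3 - <<'E'
from h import *
t=Cam("top");cv2.imwrite("pics/t2.png",cv2.resize(t.im[90:310,110:340],None,fx=2.6,fy=2.6,interpolation=cv2.INTER_CUBIC))
E
```

```text
clock: 4.05
position: [438.5, 219.0, 147.5]
ee_rot: [0.986, -0.165, 0.0, 0.001]
contact_force: [1.5, -0.2, 8.5]
gripper_width: 16.5
grasp_force: 59.2
clock: 4.65
position: [409.2, 270.8, 147.2]
ee_rot: [0.986, -0.166, -0.003, 0.006]
contact_force: [-13.0, -6.0, 21.5]
gripper_width: 16.2
grasp_force: 58.1
```

```bash
python3 - <<'E'
import numpy as np
from scipy.optimize import least_squares as L
from h import *
P=np.array([[524.2,164.9],[438.5,219.],[409.2,270.8]])
f=L(lambda c:np.hypot(*(P-c).T)-150,[557,307]);c=f.x;print(c,f.fun,[np.degrees(np.arctan2(*(p-c)[::-1])) for p in P])
np.set_printoptions(precision=1,suppress=True)
p,r=tool();s=arm.read_state();print(p,s["contact_force"],s["wrist_torque"])
g=p[:2]-c;q0=p[:2]
for a in (5,10,15,20,25,30):
    q=c+R.from_euler('z',-a,degrees=True).as_matrix()[:2,:2]@g;print(a,q,r.inv().apply([*(q-q0),0]));q0=q
E
```

```text
[554.24798086 312.42140855] [ 0.55048035 -1.25473235  0.90148575] [np.float64(-101.51283309607038), np.float64(-141.09263695943318), np.float64(-163.98920774696697)]
[408.8 272.1 147.3] [-14.2  -2.6  21.7] [-1.2  3.9 -0.3]
5 [405.8 284.9] [ -7.  -11.2  -0.1]
10 [404.  297.9] [ -6.  -11.7  -0.1]
15 [403.3 311.1] [ -4.9 -12.2  -0.1]
20 [403.8 324.3] [ -3.9 -12.6  -0.1]
25 [405.4 337.3] [ -2.8 -12.9  -0.1]
30 [408.1 350.2] [ -1.6 -13.1  -0.1]
```

View pics/t2.png

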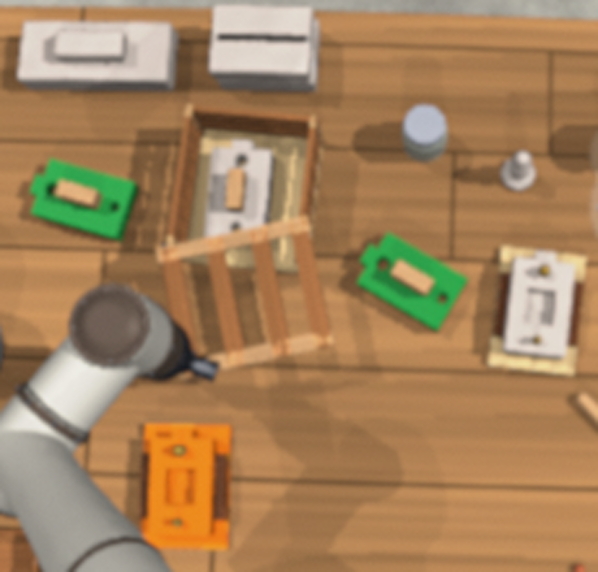

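The door top now spans t2 (165,250) to (328,342), roughly 65° open. The mould half is visible with its lip away from the robot at t2 (240,147) and its grip at (235,188). I'll continue the swing with the refitted hinge.

```bash
python3 -m pendant '[[-0.0058,-0.0036,-0.001,0,0,0,0],[-0.0057,-0.0036,-0.001,0,0,0,0],[-0.0028,-0.0059,0,0,0,0,0],[-0.0029,-0.0059,0,0,0,0,0],[-0.0022,-0.0061,0,0,0,0,0],[-0.0022,-0.0061,0,0,0,0,0],[-0.0019,-0.0062,0,0,0,0,0],[-0.0019,-0.0062,0,0,0,0,0]]' ; python3 -m pendant '[[-0.0014,-0.0064,0,0,0,0,0],[-0.0013,-0.0064,0,0,0,0,0],[-0.0009,-0.0065,0,0,0,0,0],[-0.0009,-0.0065,0,0,0,0,0],[0.0001,-0.0043,0,0,0,0,0],[0.0001,-0.0043,0,0,0,0,0]]'
python3 - <<'E'
from h import *
t=Cam("top");cv2.imwrite("pics/t3.png",cv2.resize(t.im[90:290,110:340],None,fx=3.4,fy=3,interpolation=cv2.INTER_CUBIC))
E
```

```text
clock: 5.5
position: [400.4, 323.2, 147.6]
ee_rot: [0.986, -0.166, -0.003, 0.003]
contact_force: [-21.9, 3.3, 15.2]
gripper_width: 13.7
grasp_force: 58.7
clock: 6.1
position: [401.4, 359.5, 147.2]
ee_rot: [0.986, -0.166, -0.008, 0.002]
contact_force: [-38.5, 10.8, 15.5]
gripper_width: 0.2
grasp_force: 21.2
```

View pics/t3.png

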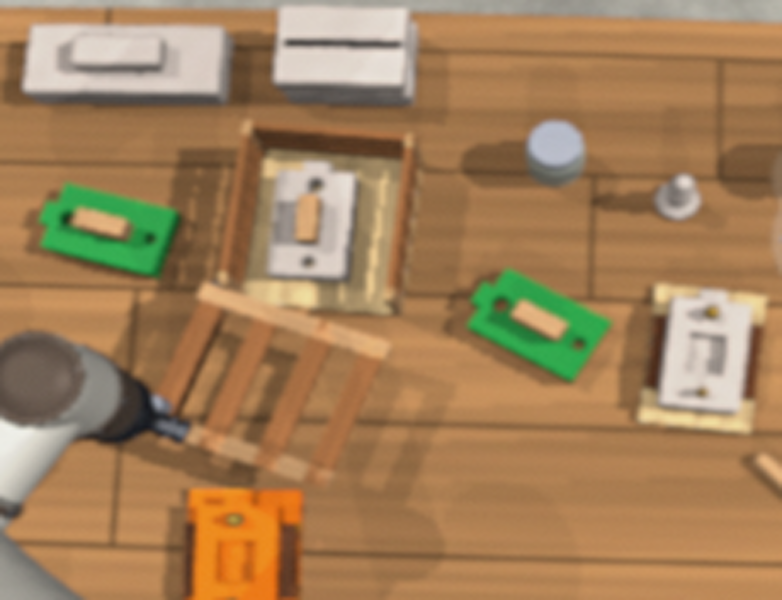

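The door is now past a right angle: its top's hinge edge runs t3 (205,292) to (388,345). The post slid off the pads, so I'll back off, rise, and measure the mould and door.

```bash
python3 -m pendant '[[-0.004,0.0015,0,0,0,0,0],[-0.004,0.0015,0,0,0,0,0],[0,0,-0.02,0,0,0,0],[0,0,-0.03,0,0,0,0],[0,0,-0.04,0,0,0,0.05],[0,0,-0.04,0,0,0,0.085],[0,0,0,0,0,0,0.085]]'
python3 - <<'E'
from h import *
np.set_printoptions(precision=1,suppress=True)
t=Cam("top")
T=lambda x,y:[110+x/3.4-.4,90+y/3-.4]
d=t.onz([T(205,292),T(388,345)],116);print("door",d,np.degrees(np.arctan2(*(d[1]-d[0])[1::-1])))
w=t.onz([T(225,278),T(247,126),T(411,138),T(392,305)],103);print("cup",w)
roi=t.im[130:190,170:235];hsv=cv2.cvtColor(roi,cv2.COLOR_BGR2HSV)
# plaster (grey/white) mask
m=cv2.inRange(hsv,(0,0,110),(180,50,255))
cs=cv2.findContours(cv2.morphologyEx(m,cv2.MORPH_CLOSE,np.ones((9,9))),cv2.RETR_EXTERNAL,cv2.CHAIN_APPROX_NONE)[0]
k=max(cs,key=cv2.contourArea);b=cv2.minAreaRect(k);bp=cv2.boxPoints(b)+[170,130];print("plaster",b,t.onz(bp,42))
print("holes, gripc",t.onz([T(317,184),T(307,262)],42),t.onz([T(307,217)],74))
cv2.imwrite("pics/c.png",cv2.resize(roi,None,fx=9,fy=9,interpolation=cv2.INTER_CUBIC))
print(tool()[0],arm.read_state()["contact_force"])
E
```

```text
clock: 6.85
position: [404.2, 360.5, 284.4]
ee_rot: [0.986, -0.165, 0.003, -0.005]
contact_force: [0.4, 0.0, -0.9]
gripper_width: 42.7
grasp_force: 0.0
door [[551.  316.8 116. ]
 [495.2 128.  116. ]] -106.47090256822521
cup [[570.5 300.4 103. ]
 [754.4 290.3 103. ]
 [744.  117.9 103. ]
 [543.7 127.7 103. ]]
plaster ((31.599998474121094, 33.19999694824219), (23.92930793762207, 38.961822509765625), 4.39870548248291) [[586.1 269.6  42. ]
 [731.8 268.   42. ]
 [727.1 179.7  42. ]
 [581.8 182.6  42. ]]
holes, gripc [[702.3 223.1  42. ]
 [604.9 228.   42. ]] [[652.6 225.6  74. ]]
[402.9 359.5 281.1] [-0.7 -0.1 -0.5]
```

The door is at about 103° (1.8 rad). The mould centre is about (653,225) with yaw about −3°. I'll turn the tool to match, then compute the shift.

```bash
python3 -m pendant '[[0,0,0,0,0,-8,0.06],[0,0,0,0,0,-8,0.06],[0,0,0,0,0,0,0.06]]'
python3 - <<'E'
from h import *
print(rel([645,225,200]),tool()[1].as_matrix()[:,0])
E
```

```text
clock: 7.2
position: [401.7, 358.0, 276.7]
ee_rot: [1.0, -0.026, -0.001, 0.001]
contact_force: [-0.2, 0.1, -0.2]
gripper_width: 60.2
grasp_force: 0.0
[250.10475567 119.70019021  76.52280399] [ 0.99859641 -0.05293446 -0.00177602]
```

```bash
python3 -m pendant '[[0.03,0.014,0,0,0,0,0.06],[0.04,0.02,0,0,0,0,0.06],[0.04,0.02,0,0,0,0,0.06],[0.04,0.02,0,0,0,0,0.06],[0.04,0.02,0.015,0,0,0,0.06],[0.03,0.016,0.02,0,0,0,0.06],[0.03,0.01,0.02,0,0,0,0.06],[0,0,0.02,0,0,0,0.06],[0,0,0,0,0,0,0.06],[0,0,0,0,0,0,0.06]]'
python3 - <<'E'
from h import *
np.set_printoptions(precision=1,suppress=True)
w=Cam("wrist");cv2.imwrite("pics/w4.png",w.im);print(w.p,tool()[0],w.proj([[653,225,74],[702,223,42],[605,228,42]]))
E
```

```text
clock: 8.2
position: [645.2, 225.4, 202.5]
ee_rot: [1.0, -0.027, -0.001, 0.001]
contact_force: [-0.1, -0.5, -0.1]
gripper_width: 60.2
grasp_force: 0.0
[726.1 221.1 319.4] [645.6 225.8 203.9] [[285.2 195.6]
 [284.3 118.4]
 [284.7 241.4]]
```

View pics/w4.png

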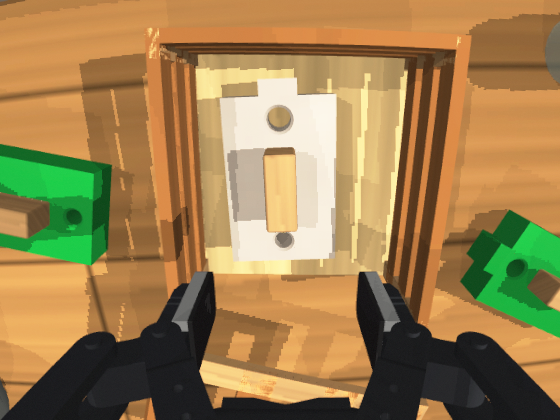

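The big hole is at (280,118), the small hole at (284,239) and the grip top's centre at about (281,190).

```bash
python3 - <<'E'
from h import *
np.set_printoptions(precision=2,suppress=True)
w=Cam("wrist")
h=w.onz([[280,118],[284,239]],42);g=w.onz([[281,190]],74)[0]
c=h.mean(0);print(h,c,g,np.degrees(np.arctan2(*(h[0]-h[1])[1::-1])))
gc=w.onz([[265,150],[294,148],[297,231],[268,232]],74);print(gc,np.degrees(np.arctan2(*(gc[0]+gc[1]-gc[2]-gc[3])[1::-1])))
X=(c+g)/2;X[2]=72;print(X,rel(X),np.degrees(np.arctan2(*tool()[1].as_matrix()[1::-1,0])))
E
```

```text
[[703.   226.94  42.  ]
 [607.21 229.15  42.  ]] [655.11 228.04  42.  ] [657.29 228.37  74.  ] -1.3235880049598752
[[685.34 237.43  74.  ]
 [685.66 218.17  74.  ]
 [626.53 218.72  74.  ]
 [626.83 239.36  74.  ]] -1.2062904391898646
[656.2  228.21  72.  ] [ 10.15  -2.5  132.77] -3.004622132422046
```

```bash
python3 -m pendant '[[0.010,-0.0025,0.03,0,0,-1.7,0.06],[0,0,0.03,0,0,0,0.06],[0,0,0.03,0,0,0,0.06],[0,0,0.02,0,0,0,0.06],[0,0,0.015,0,0,0,0.06],[0,0,0.007,0,0,0,0.06],[0,0,0,0,0,0,0.06],[0,0,0,0,0,0,0.06]]' ;  python3 -m pendant '[[0,0,0,0,0,0,0],[0,0,0,0,0,0,0],[0,0,0,0,0,0,0],[0,0,0,0,0,0,0],[0,0,0,0,0,0,0],[0,0,0,0,0,0,0],[0,0,0,0,0,0,0]]'
```

```text
clock: 9.1
position: [656.4, 228.0, 72.8]
ee_rot: [1.0, -0.011, 0.001, -0.001]
contact_force: [-0.1, 0.3, -0.4]
gripper_width: 60.2
grasp_force: 0.0
clock: 9.8
position: [656.1, 227.8, 72.3]
ee_rot: [1.0, -0.011, 0.001, -0.0]
contact_force: [-1.3, 1.9, 5.8]
gripper_width: 20.8
grasp_force: 59.9
```

```bash
python3 -m pendant '[[0,0,-0.005,0,0,0,0],[0,0,-0.01,0,0,0,0],[0,0,-0.02,0,0,0,0],[0,0,-0.025,0,0,0,0],[0,0,-0.025,0,0,0,0],[0,0,-0.025,0,0,0,0],[0,0,-0.025,0,0,0,0],[0,0,-0.02,0,0,0,0],[0,0,-0.01,0,0,0,0],[0,0,0,0,0,0,0],[0,0,0,0,0,0,0]]'
python3 - <<'E'
from h import *
s=arm.read_state();print(s["contact_force"],s["wrist_torque"],rel([400,-192,235]))
E
```

```text
clock: 10.9
position: [654.8, 227.1, 234.5]
ee_rot: [1.0, -0.012, -0.002, 0.0]
contact_force: [-0.1, 0.8, -5.6]
gripper_width: 21.0
grasp_force: 59.1
[-0.1295266   0.80309158 -5.59369546] [-0.03817429 -0.00358581  0.04277948] [-244.90232658  424.94395259    0.67460007]
```

```bash
python3 -m pendant '[[-0.01,0.018,0,0,0,0,0],[-0.02,0.037,0,0,0,0,0],[-0.022,0.037,0,0,0,0,0],[-0.022,0.037,0,0,0,0,0],[-0.022,0.037,0,0,0,0,0],[-0.022,0.037,0,0,0,0,0],[-0.022,0.037,0,0,0,0,0],[-0.022,0.037,0,0,0,0,0],[-0.022,0.037,0,0,0,0,0],[-0.022,0.037,0,0,0,0,0],[-0.022,0.037,0,0,0,0,0],[-0.017,0.037,0,0,0,0,0]]'; python3 -m pendant '[[0,0,0,0,0,0,0],[0,0,0,0,0,0,0],[0,0,0,0,0,0,0]]'
python3 - <<'E'
from h import *
np.set_printoptions(precision=1,suppress=True)
w=Cam("wrist");cv2.imwrite("pics/w5.png",w.im);print(w.p,tool()[0],tool()[1].as_quat(),w.proj([[551,-200,70],[457,-192,70]]))
E
```

```text
clock: 12.1
position: [398.3, -192.7, 235.1]
ee_rot: [1.0, -0.011, -0.001, -0.0]
contact_force: [1.2, 0.0, -5.1]
gripper_width: 20.8
grasp_force: 59.4
clock: 12.4
position: [401.0, -191.4, 235.7]
ee_rot: [1.0, -0.011, -0.0, -0.0]
contact_force: [0.2, 0.7, -4.3]
gripper_width: 21.0
grasp_force: 60.4
[ 481.8 -193.3  352.6] [ 401.2 -191.2  235.8] [ 1. -0. -0. -0.] [[293.5 -19.2]
 [284.9 118.9]]
```

View pics/w5.png

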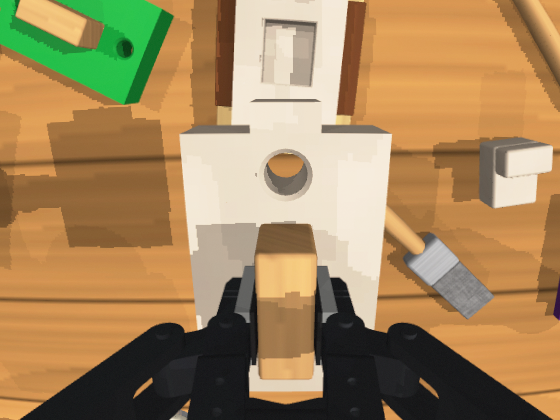

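Mould held level, big hole seen at (286,175). The base is half hidden, so I'll step sideways to get both dowels in view.

```bash
python3 -m pendant '[[0.009,-0.018,0,0,0,0,0],[0.009,-0.018,0,0,0,0,0],[0.009,-0.018,0,0,0,0,0],[0.009,-0.018,0,0,0,0,0],[0.009,-0.018,0,0,0,0,0],[0.009,-0.018,0,0,0,0,0],[0,0,0,0,0,0,0],[0,0,0,0,0,0,0],[0,0,0,0,0,0,0],[0,0,0,0,0,0,0]]'
python3 - <<'E'
from h import *
np.set_printoptions(precision=1,suppress=True)
w=Cam("wrist");cv2.imwrite("pics/w6.png",w.im);print(w.p,tool()[0],tool()[1].as_quat(),w.proj([[551,-200,70],[457,-192,70],[551,-200,46],[457,-192,46]]))
E
```

```text
clock: 13.45
position: [457.1, -85.3, 236.2]
ee_rot: [1.0, -0.012, -0.0, 0.0]
contact_force: [0.7, 0.6, -4.1]
gripper_width: 21.1
grasp_force: 60.6
[537.9 -87.2 353.2] [457.2 -85.4 236.3] [ 1. -0. -0.  0.] [[440.2  64.7]
 [419.9 189. ]
 [428.4  66. ]
 [410.4 181.5]]
```

View pics/w6.png

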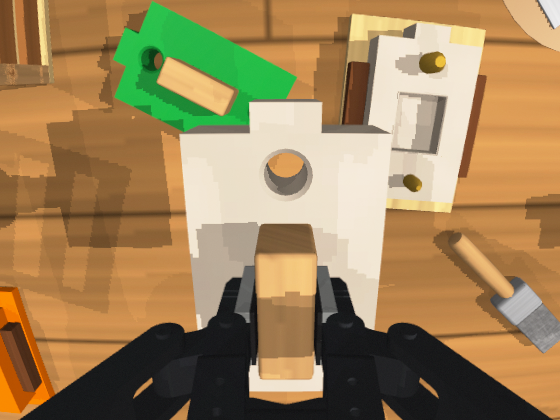

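The base is fully visible, with dowels spanning about (420–445,62) for the big one and (403–422,184) for the small one. The held mould's hole is at (287,175). I've used my picture views, so I'll measure these numerically.

```bash
cat > m.py <<'E'
from h import *
np.set_printoptions(precision=2,suppress=True)
w=Cam("wrist");hsv=cv2.cvtColor(w.im,cv2.COLOR_BGR2HSV);p,_=tool()
gray=cv2.cvtColor(w.im,cv2.COLOR_BGR2GRAY)
m=cv2.inRange(hsv,(12,110,30),(38,255,255));D=[]
for n,(x0,y0,x1,y1),rad in(("big",(408,42,458,84),8),("small",(392,168,432,200),6)):
    r=m[y0:y1,x0:x1];k=max(cv2.findContours(r,cv2.RETR_EXTERNAL,cv2.CHAIN_APPROX_NONE)[0],key=cv2.contourArea)
    k=k.reshape(-1,2)+[x0,y0];M=cv2.boundingRect(k);rect=cv2.minAreaRect(k.astype(np.float32))
    print(n,len(k),"bbox",M,rect)
    # roots: left side of blob touches the root circle in the z=46 plane
    def res(q): # left silhouette of the cylinder: root circle left extreme and top/bottom extent
        a=np.linspace(0,2*np.pi,60);c=np.c_[q[0]+rad*np.cos(a),q[1]+rad*np.sin(a)]
        c46=w.proj(np.c_[c,np.full(60,46)]);c61=w.proj(np.c_[c,np.full(60,61)])
        al=np.r_[c46,c61];return [c46[:,0].min()-(M[0]-.0),(al[:,1].min()+al[:,1].max())/2-(M[1]+M[3]/2-.5)]
    from scipy.optimize import least_squares
    q=least_squares(res,w.onz([rect[0]],58)[0][:2]).x;D.append(q);print("  root",q)
    a=np.linspace(0,2*np.pi,60);al=w.proj(np.r_[np.c_[q[0]+rad*np.cos(a),q[1]+rad*np.sin(a),np.full(60,46)],np.c_[q[0]+rad*np.cos(a),q[1]+rad*np.sin(a),np.full(60,61)],[[*q,70]]]);print("  pred bbox",al.min(0),al.max(0),"tip",al[-1])
D=np.array(D);d=D[0]-D[1];print("sep",np.hypot(*d),"base c",D.mean(0),"yaw",np.degrees(np.arctan2(d[1],d[0])))
# held mould: top hole and front edge on the plane of its top face
z=p[2]-30.3
# hole: radial edge scan, brightest drop outward->inward
c0=np.array([287,175.]);pts=[]
for a in np.linspace(0,2*np.pi,72,endpoint=False):
    u=np.array([np.cos(a),np.sin(a)]);rr=np.arange(18,33,.5)
    v=cv2.remap(gray.astype(np.float32),(c0[0]+rr*u[0]).astype(np.float32)[None],(c0[1]+rr*u[1]).astype(np.float32)[None],1)[0]
    g=np.diff(v);i=np.argmax(g)
    pts.append(c0+u*(rr[i]+.25)) if g[i]>8 else 0
e=cv2.fitEllipse(np.array(pts,np.float32));print("hole ellipse",len(pts),e);H=w.onz([e[0]],z)[0];print("hole",H,"rel tcp",H-p, "diam mm",np.ptp(w.onz([[e[0][0]-e[1][0]/2,e[0][1]],[e[0][0]+e[1][0]/2,e[0][1]]],z)[:,1]))
print("gray col 215",gray[122:145,215],"col 355",gray[122:145,355],gray[300,175:215],gray[300,360:395],gray[160,170:200],gray[160,375:400])
E
python3 m.py
```

```text
big 68 bbox (419, 52, 27, 22) ((431.7884826660156, 62.442298889160156), (20.003849029541016, 26.475679397583008), 78.69007110595703)
  root [ 553.09 -200.43]
  pred bbox [419.    51.23] [446.4   73.77] tip [440.77  61.74]
small 47 bbox (403, 175, 19, 17) ((411.7926940917969, 182.6341552734375), (19.52172088623047, 13.743291854858398), 38.65980911254883)
  root [ 457.77 -191.62]
  pred bbox [403.   173.77] [422.82 192.23] tip [419.32 188.1 ]
sep 95.73256414834671 base c [ 505.43 -196.03] yaw -5.283218143082328
hole ellipse 72 ((287.6081848144531, 171.84390258789062), (46.73265075683594, 48.26626968383789), 106.76091766357422)
hole [504.14 -87.3  206.02] rel tcp [ 46.97  -1.83 -30.3 ] diam mm 18.795903544588924
gray col 215 [127 127 126 116 105 105 107 111 109 111 110 163 215 225 225 225 224 224
 224 224 223 224 224] col 355 [ 63  63  77 104 111 111 112 112 112 112 112 187 228 228 227 228 228 228
 228 227 228 228 228] [150 150 150 150 150 151 150 149 150 150 150 149 150 150 150 150 151 150
 150 160 171 174 174 174 174 175 174 175 175 174 174 174 175 175 175 174
 175 175 175 175] [215 215 214 214 215 216 216 216 215 215 215 216 216 216 216 216 213 156
 138 139 139 139 139 139 138 138 138 138 139 138 140 139 139 139 137] [166 165 165 166 166 165 165 166 165 166 166 196 224 224 224 224 224 231
 231 231 231 231 231 231 231 231 231 231 231 231] [235 235 235 235 235 235 235 235 235 235 235 235 235 235 233 215 213 213
 214 214 214 213 213 214 213]
```

```bash
python3 - <<'E'
from h import *
np.set_printoptions(precision=2,suppress=True)
w=Cam("wrist");p,r=tool();print(p,np.degrees(np.arctan2(*r.as_matrix()[1::-1,0])))
for z in(p[2]-30.3,p[2]-33):
    q=w.onz([[181.3,160],[389.7,160],[193.5,300],[376.8,300],[215,133.1],[355,132.9]],z)
    q=r.inv().apply(q-p);print(z,"\n",q,"w",q[1,1]-q[0,1],q[3,1]-q[2,1])
    print(" hole",r.inv().apply(w.onz([[287.6,171.8],[287.6,174.5]],z)-p))
E
```

```text
[457.22 -85.47 236.33] -1.349817582581974
206.03094738877775 
 [[ 51.94 -41.92  30.3 ]
 [ 52.    41.74  30.3 ]
 [-12.84 -42.23  30.3 ]
 [-12.75  41.81  30.3 ]
 [ 62.55 -27.69  30.3 ]
 [ 62.67  27.12  30.3 ]] w 83.65932983894791 84.0359523379789
 hole [[47.    0.77 30.3 ]
 [45.89  0.77 30.3 ]]
203.33094738877776 
 [[ 51.41 -42.68  33.  ]
 [ 51.47  42.51  33.  ]
 [-14.56 -43.    33.  ]
 [-14.47  42.57  33.  ]
 [ 62.22 -28.2   33.  ]
 [ 62.33  27.62  33.  ]] w 85.19316231233071 85.57668990874092
 hole [[46.39  0.78 33.  ]
 [45.25  0.79 33.  ]]
```

```bash
python3 -m pendant '[[0,0,0,0,0,3.8,0],[0,0,0,0,0,0,0],[0,0,0,0,0,0,0]]'
python3 - <<'E'
from h import *
print(rel([506.9,-195.95,150]),tool())
p,r=tool();print(np.degrees(np.arctan2(*r.as_matrix()[1::-1,0])),r.as_matrix())
E
```

```text
clock: 13.9
position: [457.4, -85.3, 236.3]
ee_rot: [0.999, -0.044, 0.0, -0.0]
contact_force: [0.6, -0.8, -3.7]
gripper_width: 21.3
grasp_force: 60.5
[ 59.10388348 105.82912716  86.33922201] (array([457.35714236, -85.32240933, 236.33988589]), Rotation.from_matrix(array([[ 9.96100935e-01, -8.82208777e-02,  6.67430149e-05],
                            [-8.82208803e-02, -9.96100936e-01,  3.58886133e-05],
                            [ 6.33166546e-05, -4.16368088e-05, -9.99999997e-01]])))
-5.061263887831979 [[ 9.96100935e-01 -8.82208777e-02  6.67430149e-05]
 [-8.82208803e-02 -9.96100936e-01  3.58886133e-05]
 [ 6.33166546e-05 -4.16368088e-05 -9.99999997e-01]]
```

```bash
python3 -m pendant '[[0.01,0.018,0,0,0,0,0],[0.01,0.018,0,0,0,0,0],[0.01,0.018,0,0,0,0,0],[0.01,0.018,0,0,0,0,0],[0.01,0.018,0.01,0,0,0,0],[0.0091,0.0158,0.015,0,0,0,0],[0,0,0.02,0,0,0,0],[0,0,0.02,0,0,0,0],[0,0,0.013,0,0,0,0],[0,0,0.008,0,0,0,0],[0,0,0,0,0,0,0],[0,0,0,0,0,0,0]]';python3 -m pendant '[[0,0,0,0,0,0,0],[0,0,0,0,0,0,0],[0,0,0,0,0,0,0]]'
python3 - <<'E'
from h import *
np.set_printoptions(precision=2,suppress=True)
print(rel([506.9,-195.95,150]))
w=Cam("wrist");hsv=cv2.cvtColor(w.im,cv2.COLOR_BGR2HSV)
m=cv2.inRange(hsv,(12,110,30),(38,255,255))[145:205,255:320]
k=max(cv2.findContours(m,cv2.RETR_EXTERNAL,cv2.CHAIN_APPROX_NONE)[0],key=cv2.contourArea);print(cv2.boundingRect(k),w.proj([[553.1,-200.4,70],[553.1,-200.4,61]])-[255,145])
cv2.imwrite("pics/hole.png",w.im)
E
```

```text
clock: 15.1
position: [507.4, -195.9, 150.9]
ee_rot: [0.999, -0.044, 0.001, 0.0]
contact_force: [-0.2, 0.2, -4.5]
gripper_width: 21.1
grasp_force: 60.6
clock: 15.4
position: [507.1, -195.8, 150.9]
ee_rot: [0.999, -0.045, 0.001, 0.0]
contact_force: [-0.3, -0.2, -4.6]
gripper_width: 21.0
grasp_force: 60.6
[-0.22  0.21  0.94]
(20, 8, 23, 10) [[31.51  7.21]
 [31.48  4.41]]
```

The dowel tip shows through the hole at column 286 against a hole centre of about 287, so the two line up. I'll lower gently.

```bash
python3 -m pendant '[[0,0,0.005,0,0,0,0],[0,0,0.005,0,0,0,0],[0,0,0.004,0,0,0,0],[0,0,0.002,0,0,0,0],[0,0,0.002,0,0,0,0],[0,0,0,0,0,0,0],[0,0,0,0,0,0,0]]';python3 -m pendant '[[0,0,0.002,0,0,0,0],[0,0,0.002,0,0,0,0],[0,0,0,0,0,0,0],[0,0,0,0,0,0,0]]';python3 -m pendant '[[0,0,0.002,0,0,0,0],[0,0,0.002,0,0,0,0],[0,0,0,0,0,0,0],[0,0,0,0,0,0,0]]'
```

```text
clock: 16.15
position: [507.0, -195.8, 132.4]
ee_rot: [0.999, -0.045, 0.0, 0.0]
contact_force: [-0.3, -0.0, -5.5]
gripper_width: 20.9
grasp_force: 60.7
clock: 16.55
position: [506.8, -195.8, 128.3]
ee_rot: [0.999, -0.045, -0.0, 0.0]
contact_force: [-0.7, 0.0, -4.0]
gripper_width: 21.0
grasp_force: 60.7
clock: 16.95
position: [507.1, -195.7, 124.3]
ee_rot: [0.999, -0.045, 0.0, -0.0]
contact_force: [0.9, -0.6, -4.1]
gripper_width: 20.9
grasp_force: 60.7
```

```bash
python3 -m pendant '[[0,0,0.002,0,0,0,0],[0,0,0.002,0,0,0,0],[0,0,0,0,0,0,0],[0,0,0,0,0,0,0]]';python3 -m pendant '[[0,0,0.002,0,0,0,0],[0,0,0.002,0,0,0,0],[0,0,0,0,0,0,0],[0,0,0,0,0,0,0]]';python3 -m pendant '[[0,0,0.002,0,0,0,0],[0,0,0.001,0,0,0,0],[0,0,0,0,0,0,0],[0,0,0,0,0,0,0]]'
```

```text
clock: 17.35
position: [507.1, -195.8, 120.2]
ee_rot: [0.999, -0.045, 0.0, 0.0]
contact_force: [1.8, 0.1, -6.9]
gripper_width: 21.0
grasp_force: 60.7
clock: 17.75
position: [507.1, -195.8, 116.2]
ee_rot: [0.999, -0.045, 0.0, -0.0]
contact_force: [1.2, -1.0, -6.5]
gripper_width: 20.8
grasp_force: 60.7
clock: 18.15
position: [507.0, -195.8, 113.3]
ee_rot: [0.999, -0.045, 0.0, 0.0]
contact_force: [2.7, -0.4, -5.9]
gripper_width: 21.0
grasp_force: 60.7
```

```bash
python3 -m pendant '[[0,0,0.001,0,0,0,0],[0,0,0.001,0,0,0,0],[0,0,0,0,0,0,0],[0,0,0,0,0,0,0]]';python3 -m pendant '[[0,0,0.001,0,0,0,0],[0,0,0,0,0,0,0],[0,0,0,0,0,0,0]]';python3 -m pendant '[[0,0,0.001,0,0,0,0],[0,0,0,0,0,0,0],[0,0,0,0,0,0,0]]'
```

```text
clock: 18.55
position: [507.1, -195.8, 111.3]
ee_rot: [0.999, -0.045, 0.0, 0.0]
contact_force: [2.9, 0.1, -4.1]
gripper_width: 20.8
grasp_force: 60.7
clock: 18.85
position: [507.1, -195.8, 110.3]
ee_rot: [0.999, -0.045, 0.0, 0.0]
contact_force: [2.3, 0.4, -4.1]
gripper_width: 21.3
grasp_force: 60.9
clock: 19.15
position: [507.1, -195.7, 110.3]
ee_rot: [0.999, -0.044, 0.0, 0.0]
contact_force: [-0.1, 2.6, 5.8]
gripper_width: 20.7
grasp_force: 62.1
```

It seats at TCP z = 110.3, exactly the predicted home height. I'll increase the push.

```bash
python3 -m pendant '[[0,0,0.0007,0,0,0,0],[0,0,0,0,0,0,0],[0,0,0,0,0,0,0]]';python3 -m pendant '[[0,0,0.0003,0,0,0,0],[0,0,0,0,0,0,0],[0,0,0,0,0,0,0],[0,0,0,0,0,0,0],[0,0,0,0,0,0,0]]'
```

```text
clock: 19.45
position: [507.1, -195.7, 110.3]
ee_rot: [0.999, -0.044, 0.0, 0.0]
contact_force: [-2.3, 4.0, 10.2]
gripper_width: 21.0
grasp_force: 62.7
clock: 19.95
position: [507.1, -195.7, 110.3]
ee_rot: [0.999, -0.044, 0.001, 0.0]
contact_force: [-2.8, 3.1, 11.4]
gripper_width: 20.7
grasp_force: 63.0
```

```bash
python3 -m pendant '[[0,0,0.0008,0,0,0,0],[0,0,0,0,0,0,0],[0,0,0,0,0,0,0],[0,0,0,0,0,0,0],[0,0,0,0,0,0,0],[0,0,0,0,0,0,0],[0,0,0,0,0,0,0]]'
python3 - <<'E'
from h import *
np.set_printoptions(precision=1,suppress=True)
s=arm.read_state();print(s["contact_force"],s["position"])
t=Cam("top");hsv=cv2.cvtColor(t.im,cv2.COLOR_BGR2HSV)
# door hinge edge: check its predicted corner is still there vs open-state picture
print(t.im[178:200,170:176].mean(1)[::3], t.proj([[551,316.8,116],[495.2,128,116]]))
E
```

```text
clock: 20.65
position: [507.1, -195.8, 110.2]
ee_rot: [0.999, -0.044, 0.001, 0.0]
contact_force: [-4.8, 4.5, 15.3]
gripper_width: 21.2
grasp_force: 63.6
[-4.8  4.5 15.3] [ 507.1 -195.8  110.2]
[[ 65.7 102.5 144.3]
 [ 80.  119.5 155.7]
 [ 88.8 121.5 158.5]
 [ 91.  142.3 200.5]
 [ 76.8 123.  182.8]
 [ 66.5 106.8 162.2]
 [ 58.2  94.  143.5]
 [ 51.8  83.2 123.5]] [[169.9 186.9]
 [223.7 204.6]]
```

```bash
python3 -c "
from bench import arm;print(arm.job_done())"
```

```text
the job is handed in; nothing more can be done
None
```

I handed the job in with the door open at about 103° and the upper mould half seated on the dowels at the predicted home height, gripped and pressed at about 15 N; the hand-in returned no verdict.

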